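Fold down the analyser's sprung step and load the reagent

TASK

First fold the sprung steel step of the white analyser down until it snaps flat, then swing the lid of the grey reagent box right over so it stays open by itself, and lift the tall narrow bottle out and set it down gently, upright, on the folded-down step. Leave the squat jar in the box, leave the tube rack, the wash bottle and the cup where they stand, and let go of everything at the end.

Things in the scene. Friction and masses are not known exactly. Their poses are not given: they have to be found in the camera images.
- analyser: White bench analyser, 340 deep x 320 wide x 430 high, fixed. Origin at the centre of its underside; its own -x is its front (the front face is the plane x = -170), z up. In the front is an open bay 200 wide (centred), from z = 60 to z = 345 and 150 deep; above the bay a hood (z 345 to 430) stands 12 forward of the front face. The hood overhangs the stowed step by about 40, so fingers can get behind the step's edge only tilted about 40 degrees, pointing into the bay and down.
- step_hinge (a point): Middle of the step's hinge line, on the analyser's front at 75 above the counter; the hinge line runs along the analyser's y. Axes as the analyser.
- step_edge (a point): Middle of the free edge of the step. The step is a plain steel plate 120 wide x 130 long, 8 thick, with a rounded free edge (8 thick); this point lies on the centre line of the rounding, 126 from the hinge, and moves with the step. Nothing is behind the stowed edge for 110. Its axes are only meaningful with the joint.
- step (a joint): Angle of the step, rad. 0 = stowed: nearly upright in the bay mouth, leaning 12 degrees (0.21 rad) back into the bay; grows as the free edge swings outward and down; 1.78 = flat, horizontal, against its stop. A spring holds it at either stop and reverses at 0.89: short of that it springs back, past that it snaps on to the other stop by itself. Moving the free edge takes about 5 N for the first half of that way, falling to nothing at the middle.
- step_place (a point): Point on the analyser's frame in the plane of the top face of the step when folded flat (75 above the counter), 85 in front of the hinge line and midway across: a good spot for the bottle, clear of the hood. Axes as the analyser.
- hood_edge (a point): Middle of the lower front edge of the hood, 345 above the counter.
- kit: Grey plastic reagent box, 160 (its x) x 210 (its y), 88 high without lid, walls and floor 5; fixed to the counter. Origin at the centre of its underside, z up. Its own -x side is the front, where the lid's lip is; the lid hinges on the +x rim.
- lid_hinge (a point): Middle of the lid's hinge line, on top of the box's +x rim, 88 above the counter; the line runs along the box's y.
- lid_lip (a point): Middle of the outer end of the lid's lip, at mid-thickness, 188 from the hinge line. The lip is 90 wide and 6 thick and sticks out 23 beyond the lid's front edge, 28 beyond the box's front wall, with free space below it. It moves with the lid.
- lid (a joint): Angle of the lid (flat plastic, 180 g, 165 deep, 6 thick, 6 thick, 6 thick, 6 thick), rad: 0 = shut, grows as the lip swings up and over; 1.57 = upright, 1.95 = fully open, at its stop. Below about 1.55 it falls shut; beyond, it falls open and stays.
- reagent_mid (a point): Tall narrow white bottle, 38 diameter x 80 high (straight body up to 62, then a narrower grey cap 28 across), about 90 g; the point is on its axis, half-way up (40 above its base). Take it well up the body, as the box is deep. Take it well up the body, as the box is deep. Take it well up the body, as the box is deep. Stands in the box, about 45 to one side or the other of the middle (along the box's y), the jar on the other side. Its z axis points up when upright.
- jar_mid (a point): Squat white jar, 52 diameter x 50 high; point on its axis, half-way up. Stands in the box beside the bottle, on the other side of the middle; stays there.
- rack_mid (a point): Small wooden tube rack, 50 x 110 x 35 with two capped tubes (88 high in all), loose; point on its axis half-way up the wood. Leave alone.
- wash_mid (a point): White wash bottle, 60 diameter x 140 high, loose; point half-way up. Leave alone.
- cup_mid (a point): White plastic cup, 64 diameter x 60 high, loose; point half-way up. Leave alone.

How it is judged:
By the outcome, as a careful person would: the job done as asked, in the order asked, and still so for the second after the job is handed in, with the robot touching nothing.
It also fails if it takes over 67 s, if anything falls off the work surface, if the arm or the gripper's body presses on something with over 40 N, if the wrist force passes 120 N, or if a joint passes its speed limit or range.

ROBOT

A 6-joint arm with a two-finger parallel gripper is mounted at the origin on the work surface. World frame = base frame: x ahead of the robot, y to its left, z up, the work surface at z = 0. Lengths are in mm, angles in rad, forces in N, time in s.
With the tool pointing down it reaches from about 275 to 750 mm from the base axis. Payload 10.2 kg.
Tool frame: the origin (TCP) lies between the finger pads; the fingertips stand 17 mm ahead of it and the grasp point (between the pads) lies 2 mm behind it; z points along the fingers, y is the line along which they close (so a half turn about z gives the same grasp; the last joint's range is limited). The gripper opens to 85 mm and grips with 20 to 120 N. Pads are 22 mm wide; open, the fingers measure 114 mm over their backs; the gripper's body (76 mm by 85 mm) begins 54 mm behind the grasp point. The pads swing forward as they close: fully open they stand 13 mm farther back than shut.
Start: joints at [1.042, 0.313, 1.498, -0, 1.331, -0.223], TCP at [158.067, 500.646, 248.294] pointing down, gripper open.
Joint ranges: [-2.94, 2.94], [-0.97, 2.17], [0.19, 2.56], [-1.23, 4.37], [0.02, 3.11], [-2.88, 2.88]. Speed limits (rad/s): [2.39, 2.39, 3.01, 3.14, 3.14, 3.14].

INTERFACE

Orientations are given as a unit quaternion [w, x, y, z].
In Python, from rig import * gives the robot as it stands.
- The arm moves only by the tool step_arm, never from a script. Its argument "commands" is text: rows parted by semicolons, each of 7 numbers parted by spaces: the opening, from 0 (shut) to 1 (fully open), then the shift along the tool's x, y, z in cm, then the turn, a rotation vector about the tool's x, y, z in rad. In form: hand x y z rx ry rz; .... A call has 1 to 20 rows; each row is the pose to reach, as a shift and turn from the pose commanded when the call began, along the tool's axes at that moment; what a row does not reach only later rows make up. A row lasts 1/12 s, in which the tool goes at most 41.7 mm and 7.16 degrees, less where a joint would pass 70% of its speed; a pose out of reach is approached as far as the arm can. A call with a gripper value outside its range is refused whole. The fingers move at their own pace and stop on an object; "newtons" is the grip in N (left out, the last holds). Time passes only in rows, so rows that repeat a pose let the fingers close. It gives the time, the measured TCP pose, the force, the opening and the grip force at its end, in the units of the state.
- sense(): the state, without advancing time (a new reading comes with each control period).
- capture(name): name is "scene" or "top" or "wrist"; returns the picture (400x640x3 uint8, red, green, blue); there is no depth.
- camera_model(name): a dict with "mtx" (3x3 intrinsics, pixels), "eye" and "rotation" of the camera in the world. Camera axes: x right, y down, z forward; pixel columns grow to the right and rows downward; lengths in mm; the calibration is good to about 2 mm. A picture is of the moment at which its call begins: read the wrist's pose just before it. camera_model takes no time and is no camera call; for the wrist camera it gives the pose at the moment of the call.
- finish_job(): hands the job in; it is judged then, once.
Trained networks look in the newest picture that a camera, given by its name, has taken for a name from the list of things; names that differ only in an ending like _2 or _b are one class to them, and where a whole thing is asked for, a point or a joint stands for the part that bears it (a point fixed in the world has none). Each returns a list of dicts, best first, with "score" (0 to 1); they miss things now and then, are a little off and sometimes report something else, mostly with a low value. They report only what shows in the picture. A call takes as long as a camera call.
- search_frame(camera, label): "rect" ([centre column, centre row, width, height] in pixels, round what is visible of it).
- trace(camera, label): "mask" (400x640 bool, what is visible of it) and "rect" ([centre column, centre row, width, height] in pixels, round what is visible of it).
- spot_point(camera, label): "xy" ([column, row] in pixels: a listed point, or the origin of a listed thing).
The state is a dict: "time_s": time; "joints": joint angles; "dq": joint speeds; "tau": joint torques, N m; "eef_pos": TCP position; "ee_rot": TCP orientation; "force": force on the tool from outside, world axes, zero at the start; "wrist_torque": the same for the moment, N m; "grip_width": opening from 0.0 (shut) to 1.0 (fully open); "grip_force": force on a finger pad.
Only numpy, scipy, OpenCV 4.12 (cv2) and the standard library are available. Lean on these libraries where they do the work, as an engineer would, in place of code of your own. Each camera call takes 0.05 s, during which the arm holds its last target. There are 200 camera calls.

## Working session

There is one attempt and no reset: what is moved stays moved. The work goes in short steps, Python scripts to look and compute and a tool call to move; the robot and the scene stay as the last step left them, time stands still between calls to the robot, and variables do not carry over. Pictures are saved under pics/ and viewed, at most 13 in all, crops included, and the job is handed in when it is done.

Besides the shell and the picture viewer there is one more tool, called after "Call:" as a command line: name --argument value ..., lists and objects as JSON in quotes. step_arm: Moves the arm, as the interface text tells. Its arguments: {"type":"object","properties":{"commands":{"type":"string"},"newtons":{"type":"number"}},"required":["commands"]}

```bash
mkdir -p pics; ls; cat > h.py <<'E'
from rig import *
import numpy as np, cv2
from scipy.spatial.transform import Rotation as R
def ray(cam,xy):
    m=camera_model(cam); K=np.array(m["mtx"]); 
    d=np.array(m["rotation"])@np.linalg.inv(K)@np.array([xy[0],xy[1],1.]); return np.array(m["eye"]),d/np.linalg.norm(d)
def onz(cam,xy,z):
    e,d=ray(cam,xy); return e+d*(z-e[2])/d[2]
def tri(a,b):
    (e1,d1),(e2,d2)=a,b
    t=np.linalg.lstsq(np.c_[d1,-d2],e2-e1,rcond=None)[0]
    p,q=e1+t[0]*d1,e2+t[1]*d2; return (p+q)/2,np.linalg.norm(p-q)
def save(cam,name):
    im=capture(cam); cv2.imwrite(f"pics/{name}.png",cv2.cvtColor(np.asarray(im),cv2.COLOR_RGB2BGR)); return im
E
python3 - <<'E'
from h import *
np.set_printoptions(precision=1,suppress=True)
s=sense();print(s)
a=save("scene","s0");b=save("top","t0")
cv2.imwrite("pics/both0.png",cv2.cvtColor(np.vstack([a,b])[:, :],cv2.COLOR_RGB2BGR))
for c in("scene","top"):
    m=camera_model(c);print(c,m["eye"],np.array(m["rotation"])[:,2])
for l in "analyser step_hinge step_edge step_place hood_edge kit lid_hinge lid_lip rack_mid wash_mid cup_mid".split():
    p={}
    for c in("scene","top"):
        r=spot_point(c,l)
        if r: p[c]=r[0]; print(l,c,np.array(r[0]["xy"]),round(r[0]["score"],2))
    if len(p)==2: print("   ",*tri(ray("scene",p["scene"]["xy"]),ray("top",p["top"]["xy"])))
E
```

```text
pics
{'time_s': 0.0, 'joints': array([ 1. ,  0.3,  1.5, -0. ,  1.3, -0.2]), 'dq': array([-0., -0.,  0.,  0.,  0.,  0.]), 'tau': array([ -0. , -41.2, -26. ,  -0. ,   0. ,   0. ]), 'eef_pos': array([157.9, 500.4, 247.7]), 'ee_rot': array([-0. ,  0.2,  1. , -0. ]), 'force': array([-0.2, -0.2,  0.1]), 'wrist_torque': array([ 0.,  0., -0.]), 'grip_force': 0.0, 'grip_width': 0.9991573258482328}Traceback (most recent call last):
  File "<stdin>", line 7, in <module>
IndexError: too many indices for array: array is 1-dimensional, but 2 were indexed
```

```bash
sed -i 's/d=np.array(m\["rotation"\])@/d=RM(m)@/' h.py; cat >> h.py <<'E'
def RM(m):
    r=np.array(m["rotation"]); return r if r.ndim==2 else R.from_quat(r,scalar_first=True).as_matrix()
E
python3 - <<'E'
from h import *
np.set_printoptions(precision=1,suppress=True)
for c in("scene","top"):
    capture(c); m=camera_model(c);print(c,m["eye"],m["rotation"],RM(m)[:,2],m["mtx"][0])
for l in "analyser step_hinge step_edge step_place hood_edge kit lid_hinge lid_lip rack_mid wash_mid cup_mid".split():
    p={}
    for c in("scene","top"):
        r=spot_point(c,l)
        if r: p[c]=r[0]; print(l,c,np.array(r[0]["xy"]),round(r[0]["score"],2))
    if len(p)==2: print("   ",*tri(ray("scene",p["scene"]["xy"]),ray("top",p["top"]["xy"])))
E
```

```text
scene [1317.7   91.8 1188.2] [-0.2  0.6  0.7 -0.2] [-0.6 -0.1 -0.8] [472.3   0.  309.2]
top [ 310.3  -43.8 1528.6] [ 0.1 -0.7  0.7 -0.1] [ 0.2 -0.  -1. ] [513.2   0.  321.2]
analyser scene [188.7 184.3] 0.86
step_hinge scene [223.3 198.1] 0.77
step_hinge top [420.2 220.6] 0.59
    [ 574.3 -336.8   88.2] 15.632701368260129
step_edge scene [214.7 164.8] 0.78
step_edge top [441.7 218.9] 0.67
    [ 553.3 -360.5  207.9] 2.6588245363872707
step_place scene [249.5 213.7] 0.79
hood_edge scene [211.4 137.3] 0.68
hood_edge top [441.8 200.5] 0.91
    [ 574.  -335.3  340.9] 3.8712473356342483
kit scene [413.8 241.5] 0.7
kit top [233. 246.] 0.86
    [526.4 220.8 -12.5] 0.4069620925551587
lid_hinge scene [449.1 228.8] 0.75
lid_hinge top [198.4 248.4] 0.91
    [511.2 306.1  64.3] 1.6384587851403873
lid_lip scene [382.9 217.2] 0.88
lid_lip top [260.9 240.3] 0.72
    [527.9 121.1  82.5] 9.194861405185913
rack_mid scene [282.7 262.8] 0.89
rack_mid top [351.  183.2] 0.7
    [ 704.5 -136.6   19.6] 7.350172135755368
wash_mid scene [376.3 288.5] 0.77
wash_mid top [258.3 170.4] 0.62
    [740.9 134.7  59.8] 3.747295601434859
cup_mid scene [329.4 268.5] 0.69
cup_mid top [301.9 184.5] 0.81
    [700.4   4.   38.5] 8.682776037325459
```

View pics/s0.png

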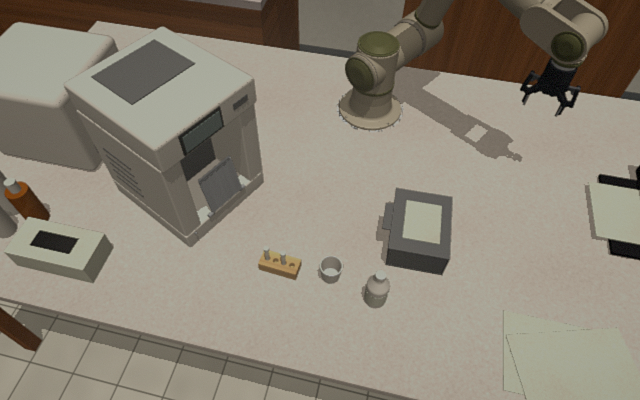

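View pics/t0.png

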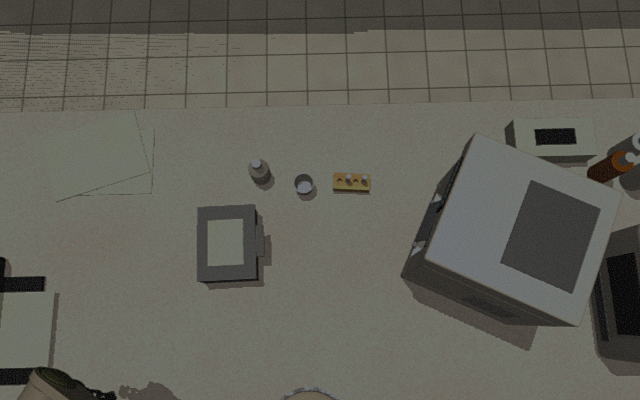

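Scene view: the analyser is at left, its front facing lower right with the step near (222,185). The box is at (415,230) with its lip on the left at (387,217). Cup, rack and wash bottle are in the foreground. The top view agrees, with the box at (228,243) and the hood front edge running (405,275)–(475,137).

```bash
cat >> h.py <<'E'
def go(p,Rt):
    s=sense(); Rc=R.from_quat(s["ee_rot"],scalar_first=True).as_matrix()
    sh=Rc.T@(np.array(p)-s["eef_pos"])/10; rv=R.from_matrix(Rc.T@Rt).as_rotvec()
    print("shift cm",np.round(sh,2),"rot",np.round(rv,3),"ang",np.degrees(np.linalg.norm(rv)).round(1))
E
python3 - <<'E'
from h import *
np.set_printoptions(precision=3,suppress=True)
for q in [(68,88),(157,30),(255,87),(152,160)]: print("top corner",onz("scene",q,430))
for c in("scene","top"): 
    capture(c)
    m=trace(c,"kit")[0]["mask"].astype(np.uint8); 
    cn=cv2.findContours(m,cv2.RETR_EXTERNAL,cv2.CHAIN_APPROX_NONE)[0]; cn=max(cn,key=cv2.contourArea)
    P=np.array([onz(c,p[0],91)[:2] for p in cn],np.float32); print(c,"kit rect",cv2.minAreaRect(P))
print("hinge z75",onz("scene",(223.3,198.1),75),"place",onz("scene",(249.5,213.7),75))
print("lid hinge 88",onz("scene",(449.1,228.8),88),onz("top",(198.4,248.4),88),"lip 91",onz("scene",(382.9,217.2),91),onz("top",(260.9,240.3),91))
print(R.from_quat(sense()["ee_rot"],scalar_first=True).as_matrix())
E
```

```text
top corner [ 577.811 -689.602  430.   ]
top corner [ 304.843 -580.614  430.   ]
top corner [ 467.663 -249.215  430.   ]
top corner [ 745.131 -391.755  430.   ]
scene kit rect ((547.4721069335938, 211.3683319091797), (269.0333557128906, 191.81878662109375), 2.2994232177734375)
top kit rect ((520.8910522460938, 209.20565795898438), (222.67645263671875, 191.22605895996094), 1.7341010570526123)
hinge z75 [ 565.867 -350.125   75.   ] place [ 601.241 -257.834   75.   ]
lid hinge 88 [528.316 300.738  88.   ] [507.892 301.237  88.   ] lip 91 [534.767 116.356  91.   ] [526.195 124.712  91.   ]
[[-0.954  0.301  0.   ]
 [ 0.301  0.954  0.   ]
 [ 0.     0.    -1.   ]]
```

```bash
cat >> h.py <<'E'
n=np.array([.43,.903,0]);n/=np.linalg.norm(n); e=np.array([n[1],-n[0],0]); Z=np.array([0,0,1.])
def tilt(deg):
    a=np.radians(deg); d=-n*np.sin(a)-Z*np.cos(a); return np.c_[np.cross(e,d),e,d]
E
python3 - <<'E'
from h import *
E=np.array([556,-370,198.]);T=tilt(45)
go(E-30*T[:,0]-200*T[:,2],T)
E
```

```text
shift cm [-65.82 -59.14 -11.24] rot [ 0.668 -0.581  1.611] ang 105.3
```

Call:
step_arm --commands "0 -65.8 -59.1 -11.2 0.668 -0.581 1.611;0 -65.8 -59.1 -11.2 0.668 -0.581 1.611;0 -65.8 -59.1 -11.2 0.668 -0.581 1.611;0 -65.8 -59.1 -11.2 0.668 -0.581 1.611;0 -65.8 -59.1 -11.2 0.668 -0.581 1.611;0 -65.8 -59.1 -11.2 0.668 -0.581 1.611;0 -65.8 -59.1 -11.2 0.668 -0.581 1.611;0 -65.8 -59.1 -11.2 0.668 -0.581 1.611;0 -65.8 -59.1 -11.2 0.668 -0.581 1.611;0 -65.8 -59.1 -11.2 0.668 -0.581 1.611;0 -65.8 -59.1 -11.2 0.668 -0.581 1.611;0 -65.8 -59.1 -11.2 0.668 -0.581 1.611;0 -65.8 -59.1 -11.2 0.668 -0.581 1.611;0 -65.8 -59.1 -11.2 0.668 -0.581 1.611;0 -65.8 -59.1 -11.2 0.668 -0.581 1.611;0 -65.8 -59.1 -11.2 0.668 -0.581 1.611;0 -65.8 -59.1 -11.2 0.668 -0.581 1.611;0 -65.8 -59.1 -11.2 0.668 -0.581 1.611;0 -65.8 -59.1 -11.2 0.668 -0.581 1.611;0 -65.8 -59.1 -11.2 0.668 -0.581 1.611"

```text
time_s: 3.17
eef_pos: [578.9, -213.3, 353.3]
ee_rot: [0.204, 0.781, 0.493, -0.324]
force: [0.9, 0.1, 0.5]
grip_width: -0.002
grip_force: 0.0
```

```bash
python3 - <<'E'
from h import *
np.set_printoptions(precision=2,suppress=True)
E=np.array([556,-370,198.]);T=tilt(45)
print(sense()["joints"])
go(E-30*T[:,0]-200*T[:,2],T)
E
```

```text
[-0.27  0.6   0.98 -0.78  1.69  0.13]
shift cm [-2.72  4.67  1.68] rot [-0.  0.  0.] ang 0.0
```

```bash
python3 - <<'E'
from h import *
np.set_printoptions(precision=1,suppress=True)
save("wrist","w1"); m=camera_model("wrist"); print(m["eye"],RM(m)[:,2])
for l in("hood_edge","step_edge","step_hinge","step_place"):
    for r in spot_point("wrist",l)[:1]:
        z=dict(hood_edge=345,step_edge=198,step_hinge=75,step_place=75)[l]
        print(l,np.array(r["xy"]),round(r["score"],2),onz("wrist",r["xy"],z))
E
```

```text
[639.5 -95.1 392.5] [-0.4 -0.8 -0.5]
hood_edge [378.2 296.4] 0.55 [ 577.4 -319.1  345. ]
step_edge [360.9 169.6] 0.57 [ 558.  -362.6  198. ]
step_hinge [356.6  78.8] 0.62 [ 566.9 -343.2   75. ]
```

View pics/w1.png

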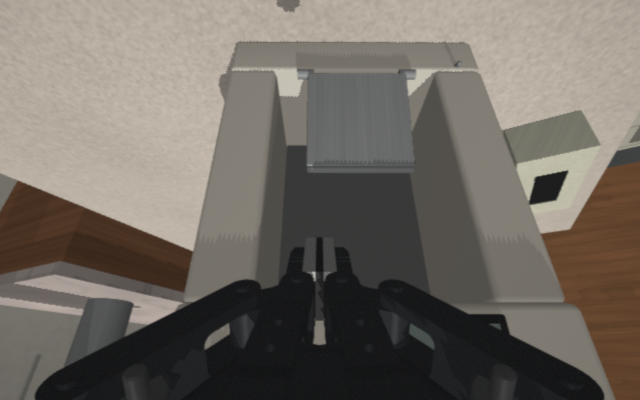

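The wrist view is upside down. The stowed step spans columns 307–413, with its free edge at row 168 and the hood's lower edge near row 300. The edge is level in the image, so the yaw is right.

```bash
python3 - <<'E'
from h import *
E=np.array([558,-365,198.]);T=tilt(45)
for k in(-60,5): go(E-30*T[:,0]+k*T[:,2],T)
E
```

```text
shift cm [-2.51  4.81 15.37] rot [-0.001  0.     0.001] ang 0.1
shift cm [-2.51  4.81 21.87] rot [-0.001  0.     0.001] ang 0.1
```

Call:
step_arm --commands "0 -2.5 4.8 2 0 0 0;0 -2.5 4.8 5 0 0 0;0 -2.5 4.8 8 0 0 0;0 -2.5 4.8 11 0 0 0;0 -2.5 4.8 14 0 0 0;0 -2.5 4.8 16 0 0 0;0 -2.5 4.8 18 0 0 0;0 -2.5 4.8 20 0 0 0;0 -2.5 4.8 21.9 0 0 0;0 -2.5 4.8 21.9 0 0 0;0 -2.5 4.8 21.9 0 0 0"

```text
time_s: 4.33
eef_pos: [547.4, -386.8, 216.1]
ee_rot: [0.204, 0.781, 0.494, -0.324]
force: [1.0, -0.7, -0.5]
grip_width: 0.0
grip_force: 0.0
```

```bash
python3 - <<'E'
from h import *
E=np.array([558,-365,198.]);T=tilt(45);H=E+26*n;H[2]=75
print(sense()["joints"])
# tool path following arc: edge angle a from vertical outward
for a in (-12,0,10,20,30,40,48):
    P=H+126*(n*np.sin(np.radians(a))+Z*np.cos(np.radians(a)))
    go(P-12*T[:,0]+5*T[:,2],T)
save("wrist","w2")
E
```

```text
[-0.53815628  0.70142018  1.16205894 -0.81949841  1.30043135  0.14535812]
shift cm [1.76 0.02 0.06] rot [-0.     0.     0.001] ang 0.1
shift cm [ 3.42  0.02 -1.98] rot [-0.     0.     0.001] ang 0.1
shift cm [ 5.1   0.03 -3.4 ] rot [-0.     0.     0.001] ang 0.1
shift cm [ 7.    0.03 -4.49] rot [-0.     0.     0.001] ang 0.1
shift cm [ 9.07  0.03 -5.25] rot [-0.     0.     0.001] ang 0.1
shift cm [11.23  0.03 -5.63] rot [-0.     0.     0.001] ang 0.1
shift cm [12.99  0.03 -5.66] rot [-0.     0.     0.001] ang 0.1
```

View pics/w2.png

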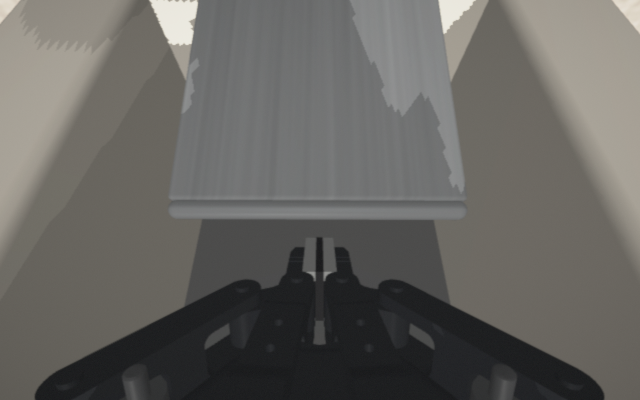

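Fingertips at (319,238), step edge at row 208, centred at column 317 — the fingers are well aligned and sit above/behind the edge.

```bash
python3 - <<'E'
from h import *
np.set_printoptions(precision=1,suppress=True)
E=np.array([558,-365,198.]);T=tilt(45)
p=onz("wrist",(317,209),198);print(p,T.T@(p-sense()["eef_pos"]))
# width check: 120 mm between cols 169..466
print(np.linalg.norm(onz("wrist",(169,209),198)-onz("wrist",(466,209),198)))
E
```

```text
[ 556.9 -365.   198. ] [30.  -1.3 -3.1]
124.45466999750799
```

Call:
step_arm --commands "0 1 0 0.2 0 0 0;0 1.8 0 0.1 0 0 0;0 2.6 0 -1 0 0 0;0 3.4 0 -2 0 0 0;0 4.2 0 -2.7 0 0 0;0 5.1 0 -3.4 0 0 0;0 6 0 -4 0 0 0;0 7 0 -4.5 0 0 0;0 8 0 -4.9 0 0 0;0 9.1 0 -5.2 0 0 0;0 10.2 0 -5.5 0 0 0;0 11.2 0 -5.6 0 0 0;0 12.2 0 -5.7 0 0 0;0 13 0 -5.7 0 0 0;0 13.8 0 -5.6 0 0 0;0 13.8 0 -5.6 0 0 0;0 13.8 0 -5.6 0 0 0"

```text
time_s: 5.8
eef_pos: [606.3, -263.9, 157.3]
ee_rot: [0.204, 0.781, 0.493, -0.324]
force: [-0.6, -0.4, 0.3]
grip_width: -0.003
grip_force: 0.0
```

```bash
python3 - <<'E'
from h import *
save("wrist","w3")
E
```

```text
(no output)
```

View pics/w3.png

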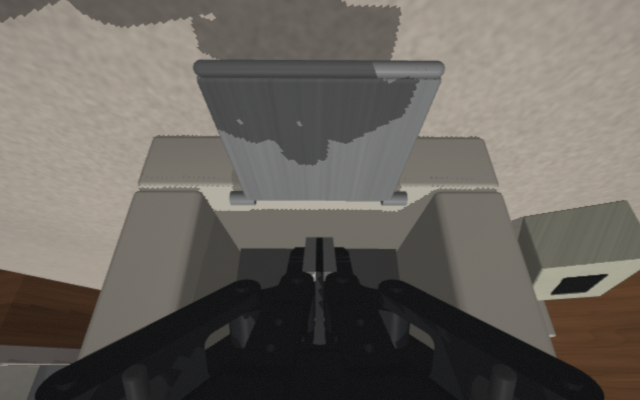

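The step is folded flat: free edge at row 68, hinge at row 198, with the fingers clear above it. Next is the lid approach.

```bash
cat >> h.py <<'E'
kx=np.array([-.05,1,0]);kx/=np.linalg.norm(kx); kr=np.array([kx[1],-kx[0],0])
def lidT(deg):
    a=np.radians(deg); d=kx*np.cos(a)-Z*np.sin(a); return np.c_[np.cross(kr,d),kr,d]
E
python3 - <<'E'
from h import *
np.set_printoptions(precision=1,suppress=True)
for c in [(195,66),(443,66),(319,63),(319,203)]: print(onz("wrist",c,72))
L=np.array([528,120,91.]);T=lidT(25)
go(L+40*T[:,0]-130*T[:,2],T); print(L+40*T[:,0]-130*T[:,2])
E
```

```text
[ 570.7 -201.4   72. ]
[ 676.7 -251.9   72. ]
[ 624.4 -225.2   72. ]
[ 565.1 -349.9   72. ]
shift cm [ 14.1 -18.8 -17.6] rot [ 0.1  1.9 -0.6] ang 112.4
[533.   19.2 182.2]
```

```bash
python3 - <<'E'
from h import *
np.set_printoptions(precision=3,suppress=True)
L=np.array([528,120,91.]);T=lidT(25)
go(L+40*T[:,0]-130*T[:,2],T)
E
```

```text
shift cm [ 14.14 -18.8  -17.59] rot [ 0.1    1.876 -0.569] ang 112.4
```

Call:
step_arm --commands "0 0 0 -4 0 0 0;0 0 0 -8 0 0 0;0 2 -2 -11 0 0 0;0 6 -8 -15 0.1 1.88 -0.57;0 10 -14 -18 0.1 1.88 -0.57;0 14.1 -18.8 -17.6 0.1 1.88 -0.57;0 14.1 -18.8 -17.6 0.1 1.88 -0.57;0 14.1 -18.8 -17.6 0.1 1.88 -0.57;0 14.1 -18.8 -17.6 0.1 1.88 -0.57;0 14.1 -18.8 -17.6 0.1 1.88 -0.57;0 14.1 -18.8 -17.6 0.1 1.88 -0.57;0 14.1 -18.8 -17.6 0.1 1.88 -0.57;0 14.1 -18.8 -17.6 0.1 1.88 -0.57;0 14.1 -18.8 -17.6 0.1 1.88 -0.57;0 14.1 -18.8 -17.6 0.1 1.88 -0.57;0 14.1 -18.8 -17.6 0.1 1.88 -0.57;0 14.1 -18.8 -17.6 0.1 1.88 -0.57;0 14.1 -18.8 -17.6 0.1 1.88 -0.57;0 14.1 -18.8 -17.6 0.1 1.88 -0.57;0 14.1 -18.8 -17.6 0.1 1.88 -0.57"

```text
time_s: 7.52
eef_pos: [532.6, 17.9, 180.9]
ee_rot: [-0.392, 0.58, 0.609, 0.373]
force: [-0.5, -0.0, -1.0]
grip_width: 0.0
grip_force: 0.0
```

```bash
python3 - <<'E'
from h import *
np.set_printoptions(precision=2,suppress=True)
L=np.array([528,120,91.]);T=lidT(25)
print(sense()["joints"]);go(L+40*T[:,0]-130*T[:,2],T)
save("wrist","w4")
for l,z in(("lid_lip",91),("lid_hinge",88)):
    for r in spot_point("wrist",l)[:1]: print(l,np.array(r["xy"]),round(r["score"],2),onz("wrist",r["xy"],z))
E
```

```text
[-0.55  0.66  1.54  0.86  1.74 -0.83]
shift cm [0.17 0.05 0.07] rot [ 0.   -0.01 -0.  ] ang 0.5
lid_lip [319.6 241.5] 0.61 [528.02 116.57  91.  ]
lid_hinge [321.1 134.5] 0.98 [520.29 316.73  88.  ]
```

View pics/w4.png

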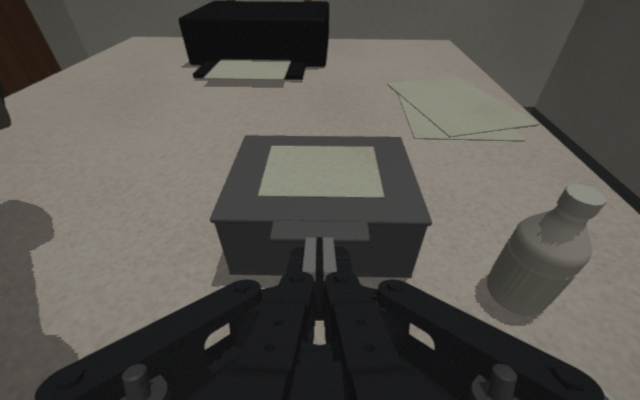

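Wrist view: the box is square ahead with its lip centred at (320,232), fingers pointing right at it, and the wash bottle well off to the right.

```bash
python3 - <<'E'
from h import *
L=np.array([528,117,91.]);T=lidT(25);x,d=T[:,0],T[:,2];H=L+188*kx;H[2]=88
go(L-28*x-45*d,T);go(L-28*x+0*d,T)
for th in (0,8,16,24,32,40,48,56,64,72,80,88,96,104):
    a=np.radians(th); r=170-20*th/100
    Q=H+r*(-np.cos(a)*kx+np.sin(a)*Z)+0*Z-1*(np.sin(a)*kx+np.cos(a)*Z)
    print(th,end=" ");go(Q-17*d-10*x,T)
E
```

```text
shift cm [-7.   -0.04  8.27] rot [ 0.    -0.001  0.002] ang 0.1
shift cm [-7.01 -0.04 12.77] rot [ 0.    -0.001  0.002] ang 0.1
0 shift cm [-4.81 -0.04 12.87] rot [ 0.    -0.001  0.002] ang 0.1
8 shift cm [-2.55 -0.03 12.16] rot [ 0.    -0.001  0.002] ang 0.1
16 shift cm [-0.24 -0.03 11.78] rot [ 0.    -0.001  0.002] ang 0.1
24 shift cm [ 2.08 -0.02 11.72] rot [ 0.    -0.001  0.002] ang 0.1
32 shift cm [ 4.36 -0.02 11.99] rot [ 0.    -0.001  0.002] ang 0.1
40 shift cm [ 6.56 -0.02 12.57] rot [ 0.    -0.001  0.002] ang 0.1
48 shift cm [ 8.640e+00 -1.000e-02  1.344e+01] rot [ 0.    -0.001  0.002] ang 0.1
56 shift cm [ 1.056e+01 -1.000e-02  1.458e+01] rot [ 0.    -0.001  0.002] ang 0.1
64 shift cm [ 1.228e+01 -1.000e-02  1.597e+01] rot [ 0.    -0.001  0.002] ang 0.1
72 shift cm [ 1.377e+01 -1.000e-02  1.757e+01] rot [ 0.    -0.001  0.002] ang 0.1
80 shift cm [ 1.502e+01 -1.000e-02  1.934e+01] rot [ 0.    -0.001  0.002] ang 0.1
88 shift cm [ 1.599e+01 -1.000e-02  2.124e+01] rot [ 0.    -0.001  0.002] ang 0.1
96 shift cm [ 1.668e+01 -1.000e-02  2.325e+01] rot [ 0.    -0.001  0.002] ang 0.1
104 shift cm [ 1.708e+01 -1.000e-02  2.531e+01] rot [ 0.    -0.001  0.002] ang 0.1
```

Call:
step_arm --commands "0 -3.5 0 3 0 0 0;0 -7 0 6 0 0 0;0 -7 0 8.3 0 0 0;0 -7 0 10.5 0 0 0;0 -7 0 12.7 0 0 0;0 -7 0 12.8 0 0 0;0 -6 0 12.8 0 0 0;0 -4.8 0 12.9 0 0 0;0 -3.7 0 12.5 0 0 0;0 -2.6 0 12.2 0 0 0;0 -1.4 0 12 0 0 0;0 -0.2 0 11.8 0 0 0;0 1 0 11.7 0 0 0;0 2.1 0 11.7 0 0 0;0 2.1 0 11.7 0 0 0"

```text
time_s: 8.92
eef_pos: [527.4, 134.8, 154.7]
ee_rot: [-0.39, 0.579, 0.612, 0.372]
force: [-0.5, -0.4, -0.2]
grip_width: 0.0
grip_force: 0.4
```

```bash
python3 - <<'E'
from h import *
save("wrist","w5")
print(sense()["joints"])
E
```

```text
[-0.3658112   0.64878477  1.66492068  0.98007841  1.55728499 -0.83442376]
```

View pics/w5.png

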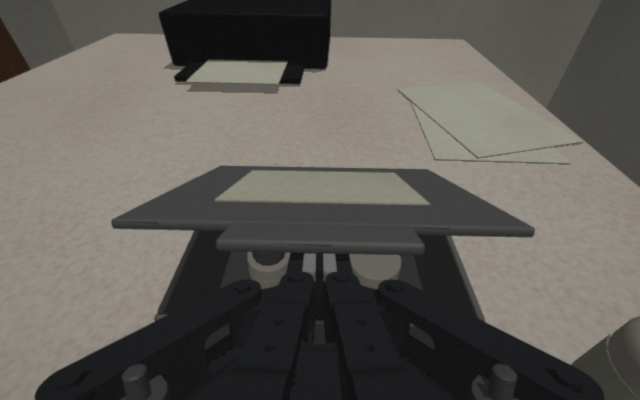

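The lid is up about 25° and resting on the fingers. The grey-capped bottle is at left (268,258), the jar at right (375,265).

Call:
step_arm --commands "0 1.2 0 0.1 0 0 0;0 2.3 0 0.3 0 0 0;0 3.4 0 0.6 0 0 0;0 4.5 0 0.9 0 0 0;0 5.5 0 1.3 0 0 0;0 6.5 0 1.7 0 0 0;0 7.5 0 2.3 0 0 0;0 8.5 0 2.9 0 0 0;0 9.4 0 3.6 0 0 0;0 10.2 0 4.3 0 0 0;0 11 0 5.1 0 0 0;0 11.7 0 5.9 0 0 0;0 12.3 0 6.7 0 0 0;0 12.9 0 7.6 0 0 0;0 13.4 0 8.5 0 0 0;0 13.9 0 9.5 0 0 0;0 14.3 0 10.5 0 0 0;0 14.6 0 11.5 0 0 0;0 15 0 13.2 0 0 0;0 15 0 13.2 0 0 0"

```text
time_s: 10.63
eef_pos: [516.7, 318.9, 232.8]
ee_rot: [-0.391, 0.58, 0.611, 0.371]
force: [0.2, 0.3, -0.7]
grip_width: -0.006
grip_force: 0.0
```

```bash
python3 - <<'E'
from h import *
np.set_printoptions(precision=1,suppress=True)
a=save("scene","s6")
print(sense()["joints"])
for c in("scene","top"):
    if c=="top": b=capture(c)
    for l,z in(("reagent_mid",45),("jar_mid",30),("lid_lip",250)):
        for r in spot_point(c,l)[:1]: print(c,l,np.array(r["xy"]),round(r["score"],2),onz(c,r["xy"],z))
im=np.hstack([a[150:300,340:540],b[160:310,140:340]])
cv2.imwrite("pics/c6.png",cv2.cvtColor(cv2.resize(im,None,fx=2,fy=2),cv2.COLOR_RGB2BGR))
E
```

```text
[-0.   0.5  1.6  1.2  1.4 -0.6]
scene reagent_mid [419.3 219.6] 0.87 [485.4 222.1  45. ]
scene jar_mid [416.9 247.8] 0.83 [573.4 226.8  30. ]
scene lid_lip [496.7 194.1] 0.77 [511.9 379.1 250. ]
top reagent_mid [231.2 261.2] 0.54 [474.4 215.7  45. ]
top lid_lip [151.6 236.1] 0.98 [519.6 381.2 250. ]
```

View pics/c6.png

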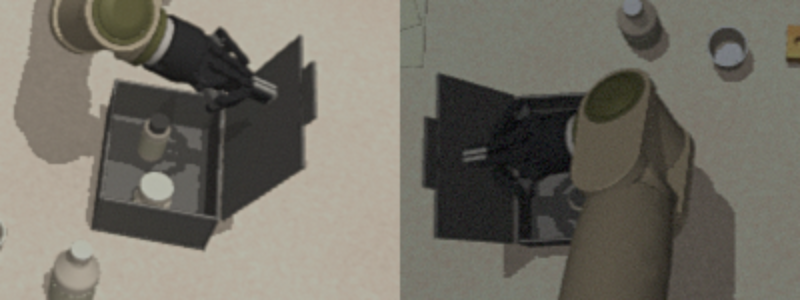

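The lid lies fully open by itself. The bottle stands on the −x side of the box and the jar on the +x side.

```bash
cat >> h.py <<'E'
def down(y): y=np.array(y)/np.linalg.norm(y); return np.c_[np.cross(y,-Z),y,-Z]
E
python3 - <<'E'
from h import *
np.set_printoptions(precision=3,suppress=True)
go([481,219,210],down(kx))
E
```

```text
shift cm [-6.13 -4.19 -7.65] rot [ 0.886 -0.884 -1.383] ang 106.9
```

Call:
step_arm --commands "0 1 0 -4 0 0 0;0 2 -1 -8 0.15 -0.15 -0.25;0.3 2 -2 -10 0.3 -0.3 -0.45;0.6 0 -4.2 -10 0.886 -0.884 -1.383;0.85 -6.1 -4.2 -9 0.886 -0.884 -1.383;0.85 -6.1 -4.2 -9 0.886 -0.884 -1.383;0.85 -6.1 -4.2 -7.7 0.886 -0.884 -1.383;0.85 -6.1 -4.2 -7.7 0.886 -0.884 -1.383;0.85 -6.1 -4.2 -7.7 0.886 -0.884 -1.383;0.85 -6.1 -4.2 -7.7 0.886 -0.884 -1.383;0.85 -6.1 -4.2 -7.7 0.886 -0.884 -1.383;0.85 -6.1 -4.2 -7.7 0.886 -0.884 -1.383;0.85 -6.1 -4.2 -7.7 0.886 -0.884 -1.383;0.85 -6.1 -4.2 -7.7 0.886 -0.884 -1.383;0.85 -6.1 -4.2 -7.7 0.886 -0.884 -1.383;0.85 -6.1 -4.2 -7.7 0.886 -0.884 -1.383;0.85 -6.1 -4.2 -7.7 0.886 -0.884 -1.383;0.85 -6.1 -4.2 -7.7 0.886 -0.884 -1.383;0.85 -6.1 -4.2 -7.7 0.886 -0.884 -1.383;0.85 -6.1 -4.2 -7.7 0.886 -0.884 -1.383"

```text
time_s: 12.7
eef_pos: [481.1, 218.5, 210.2]
ee_rot: [-0.001, -0.024, 1.0, 0.001]
force: [0.3, 0.0, -0.3]
grip_width: 0.85
grip_force: 0.0
```

```bash
python3 - <<'E'
from h import *
np.set_printoptions(precision=3,suppress=True)
print(sense()["joints"]);go([481,219,210],down(kx))
im=save("wrist","w7")
for r in spot_point("wrist","reagent_mid")[:1]: print(np.array(r["xy"]),r["score"],onz("wrist",r["xy"],45))
for l in("reagent_mid","jar_mid"):
  for r in trace("wrist",l)[:1]: print(l,np.array(r["rect"]),r["score"])
E
```

```text
[ 0.204  0.353  1.545  0.002  1.245 -1.416]
shift cm [0.   0.05 0.02] rot [ 0.002 -0.001 -0.002] ang 0.2
[316.  186.7] 0.61 [481.198 215.704  45.   ]
reagent_mid [316.8 186.   40.2  48.2] 0.7
jar_mid [320.7 264.9  45.6  59.5] 0.87
```

View pics/w7.png

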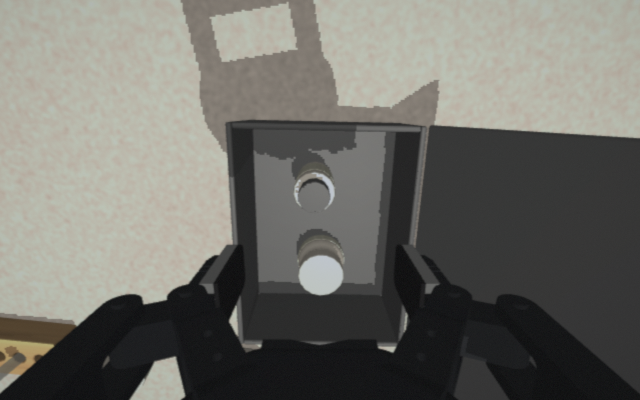

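```bash
python3 - <<'E'
from h import *
np.set_printoptions(precision=1,suppress=True)
print(onz("wrist",(314,195),85),onz("wrist",(314,186),67),onz("wrist",(322,274),55))
for c in [(228,122),(425,125),(240,345),(405,345)]: print(onz("wrist",c,88)) 
go([480,215.5,60],down(kx))
E
```

```text
[478.8 214.4  85. ] [475.3 213.9  67. ] [570.4 226.3  55. ]
[422.  144.2  88. ]
[416.5 299.1  88. ]
[632.9 149.3  88. ]
[624.9 310.   88. ]
shift cm [ 0.1 -0.3 15. ] rot [ 0. -0. -0.] ang 0.1
```

Wrist view: the bottle's grey cap is at (314,195), the jar's lid at (322,274), and the box rim is clear of both fingers. The open lid is at right.

Call:
step_arm --commands "0.8 0.2 -0.4 3 0 0 0;0.8 0.2 -0.4 6 0 0 0;0.8 0.2 -0.4 9 0 0 0;0.8 0.2 -0.4 12 0 0 0;0.8 0.2 -0.4 14 0 0 0;0.8 0.2 -0.4 15.5 0 0 0;0.8 0.2 -0.4 15.5 0 0 0;0.3 0.2 -0.4 15.5 0 0 0;0.3 0.2 -0.4 15.5 0 0 0;0.3 0.2 -0.4 15.5 0 0 0;0.3 0.2 -0.4 15.5 0 0 0;0.3 0.2 -0.4 15.5 0 0 0;0.3 0.2 -0.4 15.5 0 0 0;0.3 0.2 -0.4 15.5 0 0 0" --newtons 25

```text
time_s: 14.07
eef_pos: [479.7, 215.2, 56.7]
ee_rot: [0.001, -0.026, 1.0, 0.0]
force: [-1.1, -0.2, 6.9]
grip_width: 0.436
grip_force: 26.4
```

```bash
python3 - <<'E'
from h import *
np.set_printoptions(precision=3,suppress=True)
P=np.array([606,-262,0]);print(P)
go(P+[0,0,240],down(n)); go(P+[0,0,132],down(n))
E
```

```text
[ 606 -262    0]
shift cm [-10.23 -48.29 -18.34] rot [0.001 0.002 0.495] ang 28.4
shift cm [-10.2  -48.29  -7.54] rot [0.001 0.002 0.495] ang 28.4
```

Call:
step_arm --commands "0.3 0 0 -1 0 0 0;0.3 0 0 -3 0 0 0;0.3 0 0 -6 0 0 0;0.3 0 0 -9 0 0 0;0.3 0 0 -12 0 0 0;0.3 0 0 -15 0 0 0;0.3 0 0 -18 0 0 0;0.3 0 0 -18 0 0 0"

```text
time_s: 14.73
eef_pos: [480.4, 215.5, 241.9]
ee_rot: [0.005, -0.026, 1.0, 0.001]
force: [0.8, 0.2, -0.8]
grip_width: 0.435
grip_force: 25.9
```

Call:
step_arm --commands "0.3 -0.4 -2 0 0 0 0.02;0.3 -1 -5 0 0 0 0.05;0.3 -1.7 -8 0 0 0 0.08;0.3 -2.5 -12 0 0 0 0.12;0.3 -3.4 -16 0 0 0 0.17;0.3 -4.2 -20 0 0 0 0.21;0.3 -5.1 -24 0 0 0 0.25;0.3 -5.9 -28 0 0 0 0.29;0.3 -6.8 -32 0 0 0 0.33;0.3 -7.6 -36 0 0 0 0.37;0.3 -8.5 -40 0 0 0 0.41;0.3 -9.2 -43.5 0 0 0 0.45;0.3 -9.8 -46 0 0 0 0.48;0.3 -10.2 -48.3 0 0 0 0.495;0.3 -10.2 -48.3 0 0 0 0.495;0.3 -10.2 -48.3 0 0 0 0.495"

```text
time_s: 16.07
eef_pos: [605.0, -262.9, 234.4]
ee_rot: [-0.001, 0.221, 0.975, 0.001]
force: [-0.4, 1.7, -1.8]
grip_width: 0.434
grip_force: 25.8
```

```bash
python3 - <<'E'
from h import *
np.set_printoptions(precision=3,suppress=True)
print(sense()["joints"],sense()["force"]);P=np.array([606,-262,0])
go(P+[0,0,132],down(n))
a=save("scene","s8");capture("wrist");b=save("top","t8")
for c in("scene","top"):
  for l in("reagent_mid","step_edge","step_place"):
    for r in spot_point(c,l)[:1]: print(c,l,np.array(r["xy"]),round(r["score"],2),onz(c,r["xy"],220 if l[0]=="r" else 72))
im=np.hstack([a[60:260,130:330],b[140:340,340:540]])
cv2.imwrite("pics/c8.png",cv2.cvtColor(cv2.resize(im,None,fx=2,fy=2),cv2.COLOR_RGB2BGR))
E
```

```text
[-0.587  0.631  1.051  0.001  1.461 -1.713] [-0.421  1.663 -1.753]
shift cm [-0.06  0.12 10.24] rot [ 0.001 -0.002 -0.001] ang 0.1
scene reagent_mid [241.  183.5] 0.51 [ 607.603 -263.729  220.   ]
scene step_edge [259.8 221.7] 0.93 [ 618.942 -221.706   72.   ]
scene step_place [247.3 213.5] 0.75 [ 600.128 -265.16    72.   ]
top step_place [233.4 245.3] 0.3 [516.563 205.4    72.   ]
```

View pics/c8.png

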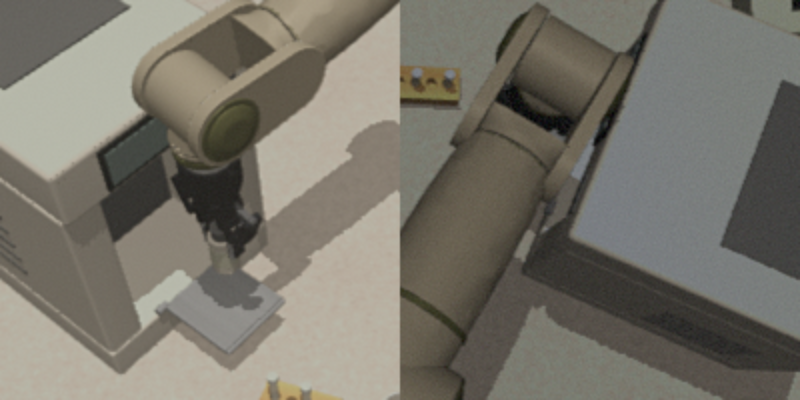

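Scene crop: the bottle hangs upright over the middle of the flat step, and the wrist is close to but clear of the hood. I'll shift it 8 mm outward for clearance.

Call:
step_arm --commands "0.3 0 0.9 0 0 0 0;0.3 0 0.9 1.5 0 0 0;0.3 0 0.9 3 0 0 0;0.3 0 0.9 4.5 0 0 0;0.3 0 0.9 6 0 0 0;0.3 0 0.9 6 0 0 0;0.3 0 0.9 6 0 0 0"

```text
time_s: 17.1
eef_pos: [609.4, -253.4, 175.0]
ee_rot: [-0.001, 0.22, 0.976, 0.0]
force: [0.4, 0.0, -0.8]
grip_width: 0.435
grip_force: 25.8
```

Call:
step_arm --commands "0.3 0 0 1.2 0 0 0;0.3 0 0 2.4 0 0 0;0.3 0 0 3.4 0 0 0;0.3 0 0 4 0 0 0;0.3 0 0 4.3 0 0 0;0.3 0 0 4.5 0 0 0;0.3 0 0 4.5 0 0 0;0.3 0 0 4.5 0 0 0"

```text
time_s: 17.77
eef_pos: [609.4, -254.1, 130.5]
ee_rot: [0.0, 0.22, 0.975, 0.0]
force: [-0.3, -0.5, -1.1]
grip_width: 0.436
grip_force: 25.8
```

Call:
step_arm --commands "0.3 0 0 0.1 0 0 0;0.3 0 0 0.2 0 0 0;0.3 0 0 0.3 0 0 0;0.3 0 0 0.3 0 0 0;0.3 0 0 0.3 0 0 0"

```text
time_s: 18.18
eef_pos: [609.3, -254.0, 127.1]
ee_rot: [-0.0, 0.22, 0.975, 0.0]
force: [0.1, -0.4, -1.8]
grip_width: 0.437
grip_force: 25.8
```

Call:
step_arm --commands "0.3 0 0 0.1 0 0 0;0.3 0 0 0.2 0 0 0;0.3 0 0 0.2 0 0 0;0.3 0 0 0.2 0 0 0"

```text
time_s: 18.52
eef_pos: [609.6, -254.2, 126.7]
ee_rot: [0.001, 0.22, 0.975, -0.0]
force: [-2.5, 1.3, 8.2]
grip_width: 0.438
grip_force: 26.6
```

Contact: 8 N upward at the expected height. Releasing and retreating.

Call:
step_arm --commands "0.44 0 0 0 0 0 0;0.48 0 0 0 0 0 0;0.52 0 0 0 0 0 0;0.58 0 0 0 0 0 0;0.65 0 0 0 0 0 0;0.65 0 0 0 0 0 0;0.65 0 0 -1 0 0 0;0.65 0 0 -2.5 0 0 0;0.65 0 0 -5 0 0 0;0.65 0 0 -8 0 0 0;0.65 0 0 -11 0 0 0;0.65 0 0 -14 0 0 0;0.65 0 3 -15 0 0 0;0.65 0 6 -15 0 0 0;0.65 0 10 -15 0 0 0;0.65 0 14 -15 0 0 0;0.65 0 18 -15 0 0 0;0.65 0 18 -15 0 0 0"

```text
time_s: 20.02
eef_pos: [688.4, -84.5, 275.7]
ee_rot: [0.0, 0.217, 0.976, 0.001]
force: [0.2, -0.7, 0.1]
grip_width: 0.65
grip_force: 0.0
```

```bash
python3 - <<'E'
from h import *
np.set_printoptions(precision=1,suppress=True)
a=save("scene","s9");
for l,z in(("reagent_mid",115),("step_place",75),("cup_mid",30),("rack_mid",18),("wash_mid",70)):
    for r in spot_point("scene",l)[:1]: print(l,np.array(r["xy"]),round(r["score"],2),onz("scene",r["xy"],z))
cv2.imwrite("pics/c9.png",cv2.cvtColor(cv2.resize(a[90:310,140:540],None,fx=2,fy=2),cv2.COLOR_RGB2BGR))
E
```

```text
reagent_mid [247.9 210. ] 0.66 [ 616.  -253.5  115. ]
step_place [247.9 215.2] 0.76 [ 607.3 -260.7   75. ]
cup_mid [329.7 268. ] 0.57 [694.8  -0.5  30. ]
rack_mid [280.7 263.5] 0.87 [ 706.7 -138.1   18. ]
wash_mid [379.6 286. ] 0.85 [737.3 139.8  70. ]
```

View pics/c9.png

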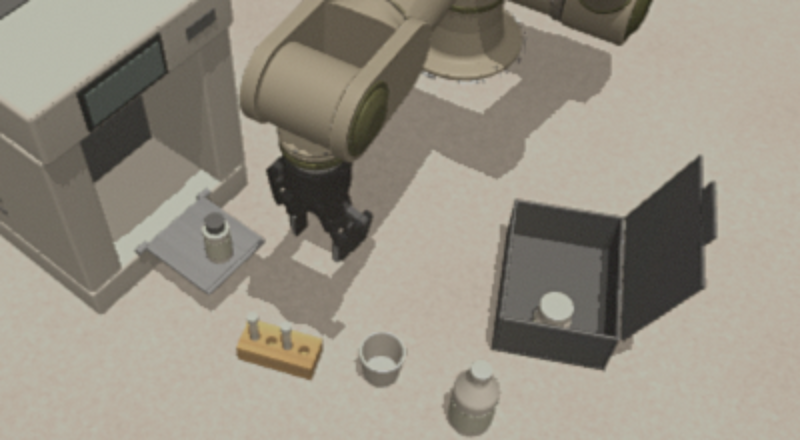

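The bottle stands upright on the flat step. The lid is open, the jar is in the box, and the rack, cup and wash bottle are undisturbed.

```bash
python3 -c "
from rig import *
print(finish_job())"
```

```text
the job is handed in; nothing more can be done
None
```

The job is done and handed in at about 20 s of robot time: the step is folded flat, the box lid stays open by itself, the bottle stands upright on the step, the other items were left where they were, and the gripper is clear of everything.

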